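Gauge the tea-light saucer in the stepped keeper rack

ROBOT

A 7-joint arm with a two-finger parallel gripper is mounted at the origin on the work surface. World frame = base frame: x ahead of the robot, y to its left, z up, the work surface at z = 0. Lengths are in m, angles in degrees, forces in N, time in s.
With the tool pointing down it reaches from about 0.4 to 0.9 m from the base axis. Payload 5.6 kg.
Tool frame: the origin (TCP) lies at the very end of the fingers, on their centre line; the grasp point (between the pads) lies 19 mm behind it (ctrl.tcp_to_grasp is the distance from the TCP to the grasp point, in m); z points along the fingers, y is the line along which they close (so a half turn about z gives the same grasp; the last joint's range is limited). The gripper opens to 92 mm and grips with 3 to 60 N. Pads are 20 mm wide; open, the fingers measure 128 mm over their backs; the gripper's body (75 mm by 189 mm) begins 69 mm behind the grasp point.
Start: joints at [-73.51, 26.786, -0.665, 91.828, 0.344, 61.387, -3.226], TCP at [0.211, 0.615, 0.215] pointing down, gripper open.
Joint ranges: [-144.91, 144.91], [-17.63, 115.5], [-89.93, 88.59], [15.96, 139.68], [-74.01, 254.01], [8.47, 105.57], [-167.45, 167.45]. Speed limits (degrees/s): [147.25, 147.25, 180, 180, 180, 180, 180].

INTERFACE

Orientations are given as [roll, pitch, yaw] about the fixed x, y, z axes, in that order (R = Rz(yaw) Ry(pitch) Rx(roll)).
In Python, from cell import ctrl gives the robot as it stands.
- The arm moves only by the tool drive_tool, never from a script. Its argument "motion" is a list of rows, each a list of 3 entries, a list of its own where there are three numbers: the shift along the tool's x, y, z in cm, then the turn, a rotation vector about the tool's x, y, z in rad, then the closure, from 0 (fully open) to 1 (shut). A call has exactly 10 rows; each row is the pose to reach, as a shift and turn from the pose commanded when the call began, along the tool's axes at that moment; what a row does not reach only later rows make up. A row lasts 1/10 s, in which the tool goes at most 50 mm and 8.59 degrees, less where a joint would pass 70% of its speed; a pose out of reach is approached as far as the arm can. A call with a gripper value outside its range is refused whole. The fingers move at their own pace and stop on an object; the grip force is fixed at half the most. Time passes only in rows, so rows that repeat a pose let the fingers close, or fill a call up. It gives the time, the measured TCP pose, the force, the opening and the grip force at its end, in the units of the state.
- ctrl.sense(): the state, without advancing time (a new reading comes with each control period).
- ctrl.snapshot(name): name is "side" or "top" or "wrist"; returns (picture, depth): 420x560x3 uint8, red, green, blue; 420x560 float32, m along the optical axis (not along the pixel's ray), 0 where there is no reading.
- ctrl.calibration(name): a dict with "fx", "fy", "cx", "cy" (pixels), "dist_coeffs" ([k1, k2, p1, p2, k3] as OpenCV has them; the pictures are not rectified), "R" (3x3) and "t" (3): a world point X has camera coordinates R X + t. Camera axes: x right, y down, z forward; pixel columns grow to the right and rows downward; lengths in m; the calibration is good to about 2 mm. A picture is of the moment at which its call begins: read the wrist's pose just before it. calibration takes no time and is no camera call; for the wrist camera it gives the pose at the moment of the call.
- ctrl.close_job(): hands the job in; it is judged then, once.
The state is a dict: "clock": time; "joint_pos": joint angles; "joint_vel": joint speeds; "joint_torque": joint torques, N m; "position": TCP position; "tool_rot": TCP orientation; "contact_force": force on the tool from outside, world axes, zero at the start; "torque": the same for the moment, N m; "grip_width": opening from 0.0 (shut) to 1.0 (fully open); "finger_force": force on a finger pad.
Only numpy, scipy, OpenCV 4.12 (cv2) and the standard library are available. Lean on these libraries where they do the work, as an engineer would, in place of code of your own. Each camera call takes 0.05 s, during which the arm holds its last target. There are 200 camera calls.

TASK

Put the white ceramic tea-light saucer away in the stepped keeper rack: slide it along the sideboard, without lifting it, and offer its rim to the bays one at a time, beginning at the lowest step and working up. In the first bay that lets the rim in, push it on gently until the rim stops against the shoulder inside, and leave it there, flat on the sideboard. Do not force it, and leave the bottle, the tumblers and the jigger where they are.

Things in the scene. Friction and masses are not known exactly. Their poses are not given: they have to be found in the camera images.
- saucer: White ceramic tea-light saucer, loose, about 0.35 kg, slides at 1 to 5 N: a flat disc 116 mm across, 14 mm thick, square-cut rim; on its middle an upright open cup, 60 mm outside, 50 mm inside diameter, inner floor 18 mm and top edge 42 mm above the underside. Closed fingertips put down into the cup can tow it any way. Origin: centre of the underside; z up. It stands on the sideboard.
- rack: Wooden stepped keeper rack, fixed: 522 mm wide, 74 mm deep, four bays 128 mm apart under a canopy with treads 42, 47, 52, 57 mm high (bay 1 to 4). Origin: centre of its footprint; x points into the bays, away from the robot, y towards bay 1, z up. Bay mouths in its plane x = -30 mm. Under the canopy hangs one stepped strip, fixed in use, that gives each bay its headroom.
- bay1 (a point): Middle of the mouth of bay 1, the lowest step, at sideboard height; axes as the rack's (x into the bay). The strip's height setting changes from time to time and is not told: headroom here is anything from 5.5 to 16.5 mm, so any of the four bays may be the first to let the 14 mm rim in. Ceramic against wood: press with about 10 N over the sliding friction; 40 N is too much.
- bay2 (a point): Middle of the mouth of bay 2, likewise; 3 mm more headroom than bay 1. In every bay the headroom drops by 4 mm at a square shoulder 15 mm behind the mouth. A rim that a bay refuses stops at the mouth: saucer centre 58 mm before the mouth.
- bay3 (a point): Middle of the mouth of bay 3, likewise; 3 mm more headroom than bay 2. In the right bay the rim goes in 15 mm and stops at the shoulder: saucer centre 43 mm before the mouth.
- bay4 (a point): Middle of the mouth of bay 4, the highest step, likewise; 3 mm more headroom than bay 3. In a bay too high for it the rim runs past the shoulder, until the cup meets the strip 28 mm in; that is a failure.
- bottle: Empty green glass rum bottle, 74 mm across, 280 mm tall; origin at the centre of its foot. To be left alone.
- tumbler1: Clear glass tumbler, 78 mm across the rim, 90 mm tall; origin at the centre of its foot. To be left alone.
- tumbler2: A second tumbler, just like the first. To be left alone.
- jigger: Stainless steel jigger, waisted, 46 mm across, 85 mm tall; origin at the centre of its foot. To be left alone.
Mind the look-alikes: they are no part of the job. What is meant by the saucer is not black, brown or turquoise, and is the smaller of those in its own colour.

How it is judged (in metres and radians):
On the way, in this order (a step that is already met when the one before it is completed fails the run):
1. the saucer's rim has been offered to bay 1, the lowest: pressed against its mouth, or already some way in (y of saucer in the frame of bay1 between -0.022 and 0.022 m and ((x of saucer in the frame of bay1 above -0.065 m and contact force between saucer and rack above 1 N) or x of saucer in the frame of bay1 above -0.053 m)), for 0.01 s.
2. the rim, inside a bay, is pressed home against the shoulder (((y of saucer in the frame of bay1 between -0.022 and 0.022 m and x of saucer in the frame of bay1 between -0.048 and -0.038 m and contact force between saucer and rack above 1 N) or (y of saucer in the frame of bay2 between -0.022 and 0.022 m and x of saucer in the frame of bay2 between -0.048 and -0.038 m and contact force between saucer and rack above 1 N) or (y of saucer in the frame of bay3 between -0.022 and 0.022 m and x of saucer in the frame of bay3 between -0.048 and -0.038 m and contact force between saucer and rack above 1 N) or (y of saucer in the frame of bay4 between -0.022 and 0.022 m and x of saucer in the frame of bay4 between -0.048 and -0.038 m and contact force between saucer and rack above 1 N))), for 0.1 s.
At the end, for the whole second after the job is handed in: The saucer lies flat and still on the sideboard with its rim inside the first bay (from the lowest up) that lets it in, against the shoulder (its centre 38 to 50 mm before the mouth and within 24 mm of the bay's middle), having been pressed home there with at least 1 N (((y of saucer in the frame of bay1 between -0.024 and 0.024 m and x of saucer in the frame of bay1 between -0.05 and -0.038 m) or (y of saucer in the frame of bay2 between -0.024 and 0.024 m and x of saucer in the frame of bay2 between -0.05 and -0.038 m) or (y of saucer in the frame of bay3 between -0.024 and 0.024 m and x of saucer in the frame of bay3 between -0.05 and -0.038 m) or (y of saucer in the frame of bay4 between -0.024 and 0.024 m and x of saucer in the frame of bay4 between -0.05 and -0.038 m)) and angle between saucer's own z axis and vertical below 0.05 rad and height (world z) of saucer below 0.005 m and linear speed of saucer below 0.01 m/s); the robot touches nothing.
It fails at once if the saucer is lifted off the sideboard or tipped (height (world z) of saucer above 0.012 m or angle between saucer's own z axis and vertical above 0.25 rad).
It fails at once if the saucer is forced: pressed against the rack with more than 40 N (contact force between saucer and rack above 40 N).
It fails at once if the rim is run past the shoulder of a bay that is too high for it ((y of saucer in the frame of bay1 between -0.04 and 0.04 m and x of saucer in the frame of bay1 above -0.036 m) or (y of saucer in the frame of bay2 between -0.04 and 0.04 m and x of saucer in the frame of bay2 above -0.036 m) or (y of saucer in the frame of bay3 between -0.04 and 0.04 m and x of saucer in the frame of bay3 above -0.036 m) or (y of saucer in the frame of bay4 between -0.04 and 0.04 m and x of saucer in the frame of bay4 above -0.036 m)).
It fails at once if the bottle, a tumbler or the jigger is disturbed (moved more than 20 mm) (distance of any of bottle, tumbler1, tumbler2, jigger from where it was at the start of the episode above 0.02 m).
It also fails if it takes over 64 s, if anything falls off the work surface, if the arm or the gripper's body presses on something with over 40 N, if the wrist force passes 120 N, or if a joint passes its speed limit or range.

## Working session

There is one attempt and no reset: what is moved stays moved. The work goes in short steps, Python scripts to look and compute and a tool call to move; the robot and the scene stay as the last step left them, time stands still between calls to the robot, and variables do not carry over. Pictures are saved under pics/ and viewed, at most 10 in all, crops included, and the job is handed in when it is done.

Besides the shell and the picture viewer there is one more tool, called after "Call:" as a command line: name --argument value ..., lists and objects as JSON in quotes. drive_tool: Moves the arm, as the interface text tells. Its arguments: {"type":"object","properties":{"motion":{"type":"array"}},"required":["motion"]}

```bash
mkdir -p pics; ls; python3 - <<'E'
from cell import ctrl
import cv2, numpy as np
s=ctrl.sense(); print({k:np.round(v,3).tolist() for k,v in s.items()})
for n in("top","side"):
    p,d=ctrl.snapshot(n); cv2.imwrite(f"pics/{n}0.png",p[:,:,::-1]); np.savez(f"{n}0.npz",p=p,d=d)
    c=ctrl.calibration(n); print(n,{k:np.round(v,3).tolist() for k,v in c.items()})
E
```

```text
pics
{'clock': 0.0, 'joint_pos': [-73.511, 26.834, -0.665, 91.88, 0.345, 61.387, -3.225], 'joint_vel': [0.042, 0.047, 0.07, 0.031, 0.007, -0.079, 0.106], 'joint_torque': [-0.001, -52.057, -0.013, -24.376, -0.057, 0.017, 0.0], 'position': [0.211, 0.614, 0.214], 'tool_rot': [-179.9, 0.008, 161.045], 'contact_force': [0.1, 0.238, 0.675], 'torque': [-0.07, 0.05, 0.004], 'finger_force': 0.0, 'grip_width': 0.999}
top {'fx': 421.05, 'fy': 421.05, 'cx': 272.281, 'cy': 212.427, 'dist_coeffs': [0.033, 0.0, 0.0, 0.0, 0.0], 'R': [[0.011, -1.0, 0.013], [-0.998, -0.011, -0.068], [0.068, -0.013, -0.998]], 't': [-0.022, 0.444, 1.112]}
side {'fx': 389.774, 'fy': 389.774, 'cx': 270.847, 'cy': 212.918, 'dist_coeffs': [-0.113, 0.0, 0.0, 0.0, 0.0], 'R': [[0.811, -0.585, -0.011], [-0.446, -0.606, -0.658], [0.378, 0.539, -0.753]], 't': [-0.364, 0.216, 1.031]}
```

View pics/top0.png

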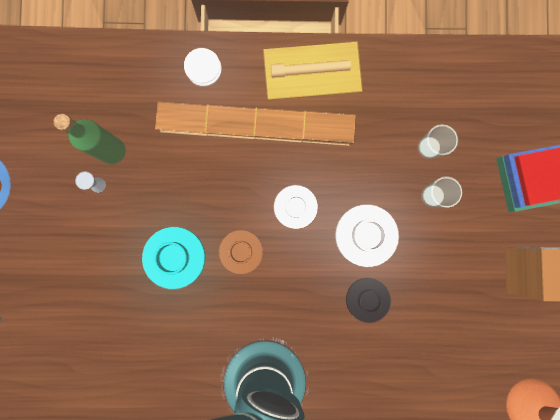

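View pics/side0.png

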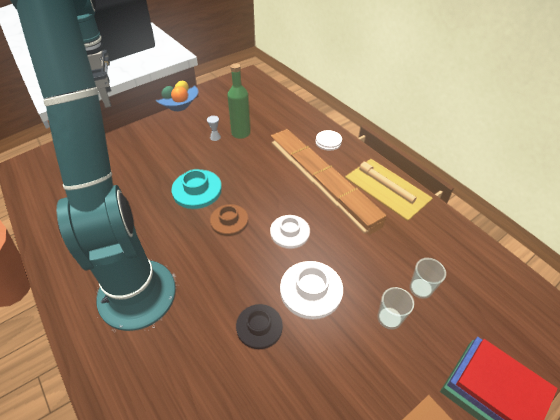

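The top view shows these candidates: small white with cup (295,207), large white with cup (367,236), flat white lid behind the rack (203,67), turquoise (173,258), brown (241,252) and black (368,300). I choose (295,207), the smaller white one with a cup. The rack runs from (157,105) to (355,140), with bay 1 towards +y (image left).

```bash
cat > h.py <<'E'
from cell import ctrl
import cv2, numpy as np
def cam(c): return np.array([[c['fx'],0,c['cx']],[0,c['fy'],c['cy']],[0,0,1.]]),np.array(c['dist_coeffs'],float),np.array(c['R']),np.array(c['t'])
def ray(c,uv):
    K,D,R,t=cam(c); n=cv2.undistortPoints(np.float64(uv).reshape(-1,1,2),K,D)[:,0]
    return -R.T@t, np.c_[n,np.ones(len(n))]@R
def plane(c,uv,z):
    o,r=ray(c,uv); return o+r*((z-o[2])/r[:,2])[:,None]
def cloud(c,d):
    h,w=d.shape; u,v=np.meshgrid(np.arange(w),np.arange(h)); o,r=ray(c,np.dstack([u,v]).reshape(-1,2))
    P=o+r*d.reshape(-1,1); P[d.ravel()==0]=np.nan; return P.reshape(h,w,3)
E
python3 - <<'E'
from h import *
f=np.load("top0.npz"); p,d=f['p'],f['d']; c=ctrl.calibration("top"); P=cloud(c,d)
hsv=cv2.cvtColor(p,cv2.COLOR_RGB2HSV)
m=((hsv[...,1]<40)&(hsv[...,2]>150)).astype(np.uint8)
for k in cv2.findContours(m,cv2.RETR_EXTERNAL,cv2.CHAIN_APPROX_NONE)[0]:
    if cv2.contourArea(k)>600:
        Q=plane(c,k.reshape(-1,2),.014)[:,:2].astype(np.float32)
        print("white",k.reshape(-1,2).mean(0).round(),cv2.fitEllipse(Q))
z=P[...,2]; roi=np.zeros_like(m); roi[95:150,150:362]=1
print("table z",np.nanmedian(z[200:230,210:260]))
m2=((z>.03)&(z<.07)&(roi>0)).astype(np.uint8)
k=max(cv2.findContours(m2,cv2.RETR_EXTERNAL,cv2.CHAIN_APPROX_NONE)[0],key=cv2.contourArea)
print("rack",k.reshape(-1,2).min(0),k.reshape(-1,2).max(0),cv2.minAreaRect(P[m2>0][:,:2].astype(np.float32)))
for u0 in (180,230,280,330): print(u0,[(v,P[v,u0].round(3).tolist()) for v in range(104,148,6)])
cs=ctrl.calibration("side"); ps=np.load("side0.npz")['p']
cv2.imwrite("pics/crop.png",cv2.resize(np.hstack([p[160:270,250:410],ps[200:310,250:410]]),None,fx=2.4,fy=2.4)[:,:,::-1])
for n,uv in dict(bottle=(79,135),jig=(98,185),t1=(430,148),t2=(433,196)).items(): print(n,plane(c,[uv],0).round(3))
E
```

```text
white [367. 235.] ((0.38664907217025757, -0.2702348232269287), (0.16319602727890015, 0.16606850922107697), 176.8181915283203)
white [295. 207.] ((0.46134117245674133, -0.07900646328926086), (0.1138300821185112, 0.11530836671590805), 17.833332061767578)
white [442. 193.] ((0.5036773681640625, -0.4754786789417267), (0.07600690424442291, 0.1048797219991684), 15.414475440979004)
white [438. 142.] ((0.6431372165679932, -0.46549201011657715), (0.07677746564149857, 0.10926085710525513), 31.478519439697266)
white [202.  67.] ((0.8408969640731812, 0.17776627838611603), (0.09629260748624802, 0.10474303364753723), 118.37673950195312)
table z 0.0003813003520888314
rack [155 101] [355 144] ((0.6809428930282593, 0.031880542635917664), (0.5233888030052185, 0.07784156501293182), 86.4752426147461)
180 [(104, [0.728, 0.23, 0.039]), (110, [0.71, 0.229, 0.044]), (116, [0.695, 0.23, 0.04]), (122, [0.679, 0.228, 0.043]), (128, [0.663, 0.228, 0.042]), (134, [0.655, 0.235, 0.008]), (140, [0.641, 0.237, -0.002]), (146, [0.625, 0.236, -0.001])]
230 [(104, [0.743, 0.102, 0.0]), (110, [0.713, 0.098, 0.043]), (116, [0.696, 0.097, 0.047]), (122, [0.68, 0.097, 0.045]), (128, [0.664, 0.097, 0.047]), (134, [0.647, 0.096, 0.048]), (140, [0.643, 0.1, -0.002]), (146, [0.626, 0.1, 0.002])]
280 [(104, [0.746, -0.036, -0.003]), (110, [0.712, -0.034, 0.053]), (116, [0.696, -0.034, 0.053]), (122, [0.679, -0.035, 0.055]), (128, [0.664, -0.035, 0.054]), (134, [0.648, -0.035, 0.054]), (140, [0.64, -0.036, 0.02]), (146, [0.628, -0.037, 0.001])]
330 [(104, [0.746, -0.173, 0.003]), (110, [0.731, -0.174, -0.001]), (116, [0.695, -0.165, 0.06]), (122, [0.679, -0.165, 0.061]), (128, [0.663, -0.165, 0.061]), (134, [0.648, -0.165, 0.058]), (140, [0.632, -0.165, 0.059]), (146, [0.63, -0.174, 0.0])]
bottle [[0.65  0.508 0.   ]]
jig [[0.514 0.453 0.   ]]
t1 [[ 0.628 -0.448  0.   ]]
t2 [[ 0.495 -0.454  0.   ]]
```

View pics/crop.png

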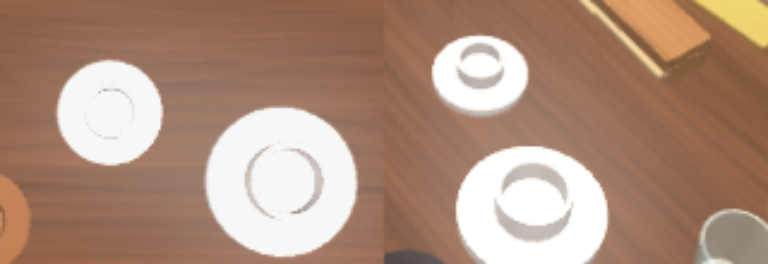

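The crop confirms the small white saucer with its cup at (110,112). It fits 115 mm across, centred at (0.461, -0.079). The rack is centred near (0.681, 0.032) with a yaw of -3.5°. First I move above the saucer, fingers shut and tool aligned with the rack.

Call:
drive_tool --motion '[[[-31,-25.8,0],[0,0,-0.27],1],[[-31,-25.8,0],[0,0,-0.27],1],[[-31,-25.8,0],[0,0,-0.27],1],[[-31,-25.8,0],[0,0,-0.27],1],[[-31,-25.8,0],[0,0,-0.27],1],[[-31,-25.8,0],[0,0,-0.27],1],[[-31,-25.8,0],[0,0,-0.27],1],[[-31,-25.8,0],[0,0,-0.27],1],[[-31,-25.8,0],[0,0,-0.27],1],[[-31,-25.8,0],[0,0,-0.27],1]]'

```text
clock: 1.1
position: [0.4211, 0.2688, 0.2145]
tool_rot: [-180.0, -0.0, 176.3]
contact_force: [0.6, 1.4, 0.0]
grip_width: 0.151
finger_force: 0.0
```

Call:
drive_tool --motion '[[[-6.3,-34.4,11],[0,0,0],1],[[-6.3,-34.4,11],[0,0,0],1],[[-6.3,-34.4,11],[0,0,0],1],[[-6.3,-34.4,11],[0,0,0],1],[[-6.3,-34.4,11],[0,0,0],1],[[-6.3,-34.4,11],[0,0,0],1],[[-6.3,-34.4,11],[0,0,0],1],[[-6.3,-34.4,11],[0,0,0],1],[[-6.3,-34.4,11],[0,0,0],1],[[-6.3,-34.4,11],[0,0,0],1]]'

```text
clock: 2.1
position: [0.4627, -0.0751, 0.1044]
tool_rot: [179.9, -0.0, 176.6]
contact_force: [-0.6, 0.7, 0.2]
grip_width: 0.008
finger_force: 0.0
```

```bash
python3 - <<'E'
from h import *
s=ctrl.sense(); print(s['clock'],s['position'],s['tool_rot'],s['contact_force'])
for n in("wrist","side"):
    c=ctrl.calibration(n); p,d=ctrl.snapshot(n); np.savez(n+"1.npz",p=p,d=d)
    if n=="wrist": cv2.imwrite("pics/w1.png",p[:,:,::-1]); print((-np.array(c['R']).T@c['t']).round(3)); cw=c; pw=p
hsv=cv2.cvtColor(pw,cv2.COLOR_RGB2HSV); m=((hsv[...,1]<40)&(hsv[...,2]>150)).astype(np.uint8)
for k in cv2.findContours(m,cv2.RETR_EXTERNAL,cv2.CHAIN_APPROX_NONE)[0]:
    if cv2.contourArea(k)>1500: print(cv2.boundingRect(k),cv2.fitEllipse(plane(cw,k.reshape(-1,2),.014)[:,:2].astype(np.float32)))
E
```

```text
2.1 [ 0.46265095 -0.07511488  0.10436796] [ 1.79949168e+02 -3.92130066e-02  1.76645519e+02] [-0.55474662  0.68394912  0.22081093]
[ 0.378 -0.07   0.275]
(190, 134, 156, 142) ((0.45501622557640076, -0.07574786245822906), (0.10412368923425674, 0.11434712260961533), 178.8602752685547)
(0, 0, 103, 241) ((0.3980862498283386, -0.23066988587379456), (0.07974158227443695, 0.16179707646369934), 74.70802307128906)
```

View pics/w1.png

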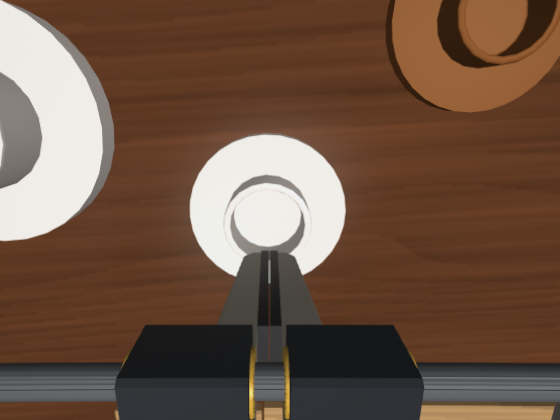

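The saucer disc is at (267,208) in the wrist view. The fingers hide its lower edge, so I fit only the clear upper arc.

```bash
python3 - <<'E'
from h import *
from scipy.optimize import least_squares
s=ctrl.sense(); print(s['clock'],s['position'],s['tool_rot'][2])
p=np.load("wrist1.npz")['p']; c=ctrl.calibration("wrist")
hsv=cv2.cvtColor(p,cv2.COLOR_RGB2HSV); m=((hsv[...,1]<40)&(hsv[...,2]>150)).astype(np.uint8); m[:,:150]=0
k=max(cv2.findContours(m,cv2.RETR_EXTERNAL,cv2.CHAIN_APPROX_NONE)[0],key=cv2.contourArea).reshape(-1,2)
k=k[k[:,1]<225]; Q=plane(c,k,.014)[:,:2]
r=least_squares(lambda a:np.hypot(*(Q-a[:2]).T)-a[2],[.46,-.078,.058],loss='soft_l1',f_scale=.001); print(r.x,np.std(r.fun))
E
```

```text
2.2 [ 0.4628758  -0.07465511  0.10479071] 176.73520001392728
[ 0.46052891 -0.07551199  0.05673953] 0.010770129809191559
```

Call:
drive_tool --motion '[[[0.2,-0.25,2],[0,0,0],1],[[0.2,-0.25,4],[0,0,0],1],[[0.2,-0.25,5],[0,0,0],1],[[0.2,-0.25,6],[0,0,0],1],[[0.2,-0.25,6.8],[0,0,0],1],[[0.2,-0.25,7.4],[0,0,0],1],[[0.2,-0.25,7.8],[0,0,0],1],[[0.2,-0.25,8.1],[0,0,0],1],[[0.2,-0.25,8.3],[0,0,0],1],[[0.2,-0.25,8.3],[0,0,0],1]]'

```text
clock: 3.2
position: [0.4603, -0.0796, 0.0215]
tool_rot: [180.0, -0.0, 176.5]
contact_force: [-0.1, 0.4, 0.3]
grip_width: 0.003
finger_force: 0.0
```

```bash
python3 - <<'E'
from h import *
p,d=ctrl.snapshot("side"); s=ctrl.sense(); print(s['position'],s['contact_force'],s['tool_rot'])
cv2.imwrite("pics/s2.png",cv2.resize(p[120:320,180:400],None,fx=3,fy=3)[:,:,::-1])
E
```

```text
[ 0.46039716 -0.07958361  0.02165006] [ 0.15144995  0.16237746 -0.83686018] [1.79998551e+02 8.59341208e-03 1.76505377e+02]
```

View pics/s2.png

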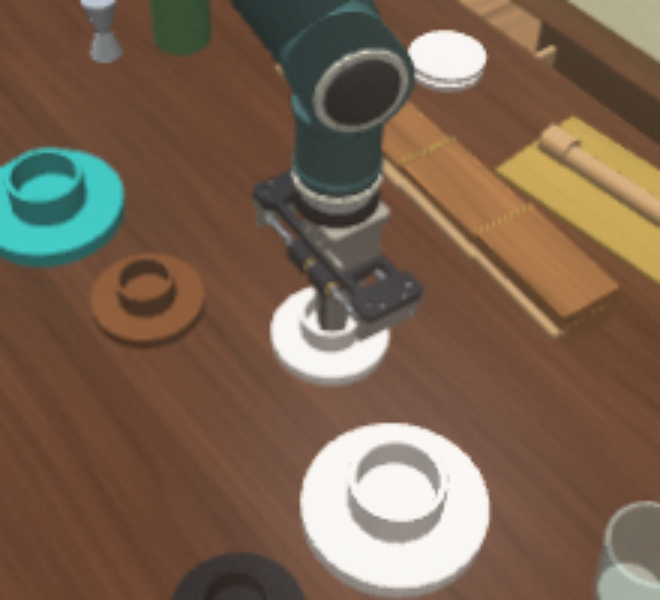

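The fingertips stand inside the cup at (330,320) in this crop and nothing is disturbed. Next I tow the saucer towards bay 1.

Call:
drive_tool --motion '[[[-0.1,0.3,0],[0,0,0],1],[[-0.3,1,0],[0,0,0],1],[[-0.9,3,0],[0,0,0],1],[[-1.5,5,0],[0,0,0],1],[[-2.1,7,0],[0,0,0],1],[[-2.7,9,0],[0,0,0],1],[[-3.3,11,0],[0,0,0],1],[[-3.9,13,0],[0,0,0],1],[[-4.4,15,0],[0,0,0],1],[[-4.8,16,0],[0,0,0],1]]'

```text
clock: 4.25
position: [0.5181, 0.0794, 0.0216]
tool_rot: [180.0, -0.0, 176.7]
contact_force: [-0.3, -1.6, -0.0]
grip_width: 0.004
finger_force: 1.1
```

Call:
drive_tool --motion '[[[-0.3,1,0],[0,0,0],1],[[-0.9,3,0],[0,0,0],1],[[-1.5,5,0],[0,0,0],1],[[-2.1,7,0],[0,0,0],1],[[-2.7,9,0],[0,0,0],1],[[-3.3,11,0],[0,0,0],1],[[-3.9,13,0],[0,0,0],1],[[-4.3,14.5,0],[0,0,0],1],[[-4.6,15.5,0],[0,0,0],1],[[-4.8,16,0],[0,0,0],1]]'

```text
clock: 5.25
position: [0.5756, 0.2345, 0.0215]
tool_rot: [-180.0, -0.0, 176.5]
contact_force: [-0.7, -2.2, 1.4]
grip_width: 0.005
finger_force: 1.4
```

```bash
cat >> h.py <<'E'
from scipy.optimize import least_squares
C0=np.array([.681,.032]); a=np.radians(-3.52); X=np.array([np.cos(a),np.sin(a)]); Y=np.array([-X[1],X[0]])
def mouth(i): return C0-.030*X+(.192-.128*(i-1))*Y
def saucer(name="wrist",i=1,tag="x"):
    """saucer centre from the visible outer arc of the disc's top edge; and in the bay's frame"""
    c=ctrl.calibration(name); p,d=ctrl.snapshot(name); s=ctrl.sense(); tcp=np.array(s['position'])[:2]
    cv2.imwrite(f"pics/{tag}.png",p[:,:,::-1])
    hsv=cv2.cvtColor(p,cv2.COLOR_RGB2HSV); m=((hsv[...,1]<45)&(hsv[...,2]>140)).astype(np.uint8)
    k=np.vstack([q.reshape(-1,2) for q in cv2.findContours(m,cv2.RETR_EXTERNAL,cv2.CHAIN_APPROX_NONE)[0] if cv2.contourArea(q)>100])
    Q=plane(c,k,.014)[:,:2]; e=np.hypot(*(Q-tcp).T); Q=Q[(e>.045)&(e<.072)]
    r=least_squares(lambda a:np.hypot(*(Q-a).T)-.058,tcp,loss='cauchy',f_scale=.001).x
    print("clock %.2f tcp"%s['clock'],np.round(s['position'],4),"F",np.round(s['contact_force'],1),"yaw %.2f"%s['tool_rot'][2],"n",len(Q))
    for nm,q in(("saucer",r),("tcp",tcp)): print(nm,q.round(4),"in bay",i,np.round([(q-mouth(i))@X,(q-mouth(i))@Y],4))
E
python3 -c "
from h import *
saucer('wrist',1,'w3'); saucer('top',1,'t3')"
```

```text
clock 5.30 tcp [0.5758 0.235  0.0215] F [-0.8 -0.4  1.6] yaw 176.55 n 507
saucer [0.575 0.226] in bay 1 [-0.0877 -0.0049]
tcp [0.5758 0.235 ] in bay 1 [-0.0874  0.0041]
clock 5.35 tcp [0.5757 0.2345 0.0215] F [-0.1  0.1  0.5] yaw 176.53 n 97
saucer [0.5755 0.2225] in bay 1 [-0.087  -0.0084]
tcp [0.5757 0.2345] in bay 1 [-0.0875  0.0036]
```

View pics/w3.png

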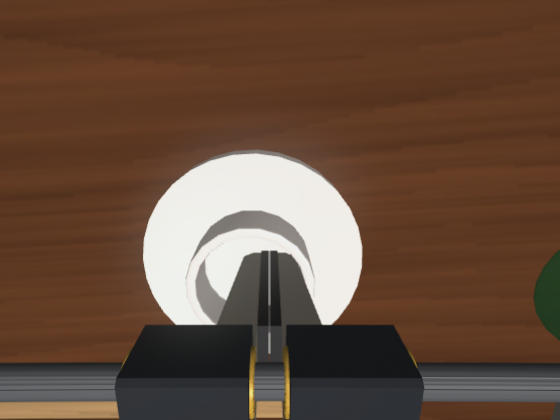

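The saucer trails the fingers by about 9 mm (disc centre near (252,250)), so there is more play than I worked out. I centre the fingers in the cup and then push ahead, stopping short of the mouth.

Call:
drive_tool --motion '[[[0,-0.5,0],[0,0,0],1],[[0,-0.9,0],[0,0,0],1],[[-0.5,-0.9,0],[0,0,0],1],[[-1,-0.9,0],[0,0,0],1],[[-1.5,-0.9,0],[0,0,0],1],[[-2,-0.9,0],[0,0,0],1],[[-2.4,-0.9,0],[0,0,0],1],[[-2.8,-0.9,0],[0,0,0],1],[[-3.1,-0.9,0],[0,0,0],1],[[-3.1,-0.9,0],[0,0,0],1]]'

```text
clock: 6.35
position: [0.6067, 0.2231, 0.0216]
tool_rot: [180.0, 0.1, 176.5]
contact_force: [-0.4, -0.2, 0.3]
grip_width: 0.003
finger_force: 0.4
```

```bash
python3 -c "
from h import *
saucer('wrist',1,'w4')"
```

```text
clock 6.40 tcp [0.6066 0.2231 0.0216] F [-0.5  0.1  0.6] yaw 176.51 n 512
saucer [0.5961 0.2241] in bay 1 [-0.0665 -0.0055]
tcp [0.6066 0.2231] in bay 1 [-0.056  -0.0058]
```

Call:
drive_tool --motion '[[[-0.1,0,0],[0,0,0],1],[[-0.2,0,0],[0,0,0],1],[[-0.3,0,0],[0,0,0],1],[[-0.4,0,0],[0,0,0],1],[[-0.5,0,0],[0,0,0],1],[[-0.55,0,0],[0,0,0],1],[[-0.6,0,0],[0,0,0],1],[[-0.65,0,0],[0,0,0],1],[[-0.7,0,0],[0,0,0],1],[[-0.75,0,0],[0,0,0],1]]'

```text
clock: 7.4
position: [0.6085, 0.2232, 0.0212]
tool_rot: [-179.9, -0.6, 176.6]
contact_force: [-14.1, 0.0, 9.8]
grip_width: 0.003
finger_force: 7.4
```

```bash
python3 -c "
from h import *
saucer('wrist',1,'w5')"
```

```text
clock 7.45 tcp [0.6085 0.2232 0.0212] F [-15.   -0.6  10.5] yaw 176.59 n 512
saucer [0.5971 0.2241] in bay 1 [-0.0655 -0.0054]
tcp [0.6085 0.2232] in bay 1 [-0.0541 -0.0056]
```

The saucer meets something at about 15 N, but at -65 mm in my bay frame instead of -58 mm. Before trusting that frame, I look at the rack front.

```bash
python3 - <<'E'
from h import *
c=ctrl.calibration("top"); d=np.load("top0.npz")['d']; P=cloud(c,d).reshape(-1,3); q=(P[:,:2]-C0)@np.c_[X,Y]
for yb in (.192,.064,-.064,-.192):
    s=(abs(q[:,1]-yb)<.04)&(abs(q[:,0])<.06)&~np.isnan(P[:,2])
    x,z=q[s,0],P[s,2]
    print(yb,[(b,round(float(np.median(z[(x>b/1000-.002)&(x<b/1000+.002)])),3),int(((x>b/1000-.002)&(x<b/1000+.002)).sum())) for b in list(range(-52,-24,4))+[32,36,40,44]])
c=ctrl.calibration("side"); p,d=ctrl.snapshot("side"); Ps=cloud(c,d).reshape(-1,3); q=(Ps[:,:2]-C0)@np.c_[X,Y]
for yb in (.128,.064,-.064,-.192):
    s=(abs(q[:,1]-yb)<.03)&(q[:,0]>-.06)&(q[:,0]<-.01)
    o=np.argsort(q[s,0]); print(yb,"side x,z mm",[tuple(int(v*1000) for v in r) for r in np.c_[q[s,0],Ps[s,2]][o][::max(1,s.sum()//25)]])
cv2.imwrite("pics/s5.png",cv2.resize(p[120:250,240:400],None,fx=4.5,fy=4.5,interpolation=2)[:,:,::-1])
E
```

```text
0.192 [(-52, 0.001, 43), (-48, 0.0, 43), (-44, 0.0, 44), (-40, 0.002, 61), (-36, 0.017, 126), (-32, 0.041, 64), (-28, 0.042, 43), (32, 0.043, 45), (36, 0.041, 24), (40, 0.039, 2), (44, nan, 0)]
0.064 [(-52, 0.001, 43), (-48, 0.0, 42), (-44, 0.0, 42), (-40, 0.001, 59), (-36, 0.019, 146), (-32, 0.047, 52), (-28, 0.047, 48), (32, 0.048, 46), (36, 0.046, 18), (40, nan, 0), (44, nan, 0)]
-0.064 [(-52, 0.001, 42), (-48, 0.0, 38), (-44, 0.0, 44), (-40, 0.003, 63), (-36, 0.023, 161), (-32, 0.052, 51), (-28, 0.052, 48), (32, 0.052, 48), (36, 0.051, 20), (40, nan, 0), (44, nan, 0)]
-0.192 [(-52, 0.001, 45), (-48, 0.001, 39), (-44, 0.001, 41), (-40, 0.003, 76), (-36, 0.027, 171), (-32, 0.058, 46), (-28, 0.058, 44), (32, 0.058, 43), (36, 0.056, 18), (40, nan, 0), (44, nan, 0)]
0.128 side x,z mm [(-59, 393), (-58, 147), (-57, 352), (-56, 148), (-55, 110), (-53, 332), (-52, 146), (-51, -1), (-49, 371), (-47, 343), (-44, 359), (-42, 380), (-40, -5), (-39, 6), (-38, 9), (-37, -4), (-37, 43), (-35, 10), (-34, 371), (-32, 14), (-30, 345), (-29, 356), (-26, 15), (-24, 41), (-21, 45), (-16, 46), (-11, 41)]
0.064 side x,z mm [(-59, -1), (-57, 0), (-54, 0), (-52, 0), (-49, 0), (-45, 0), (-43, 0), (-41, 0), (-39, -1), (-38, 35), (-38, 4), (-37, 13), (-37, 38), (-36, 41), (-35, 43), (-34, 12), (-33, 15), (-32, 14), (-31, 42), (-30, 43), (-28, 46), (-27, 14), (-25, 44), (-22, 44), (-19, 44), (-16, 40), (-13, 43)]
-0.064 side x,z mm [(-59, -3), (-55, -5), (-53, 2), (-48, -3), (-46, 0), (-42, -4), (-40, 43), (-38, 0), (-38, 20), (-37, 51), (-37, 39), (-36, 14), (-36, 50), (-35, 48), (-34, 19), (-33, 21), (-32, 48), (-31, -1), (-30, -3), (-28, 22), (-26, 18), (-24, 47), (-20, 50), (-16, 49), (-14, 50), (-10, 48)]
-0.192 side x,z mm [(-59, 0), (-56, -1), (-53, -3), (-49, -1), (-46, -2), (-42, 0), (-39, -1), (-38, 58), (-37, 0), (-37, 41), (-36, 18), (-36, 21), (-36, 17), (-35, 16), (-35, 49), (-34, 22), (-33, 20), (-31, 56), (-31, 20), (-29, 0), (-28, 54), (-27, -4), (-23, 54), (-20, 54), (-16, 55), (-13, 55)]
  return _methods._mean(a, axis=axis, dtype=dtype,
  ret = ret.dtype.type(ret / rcount)
```

View pics/s5.png

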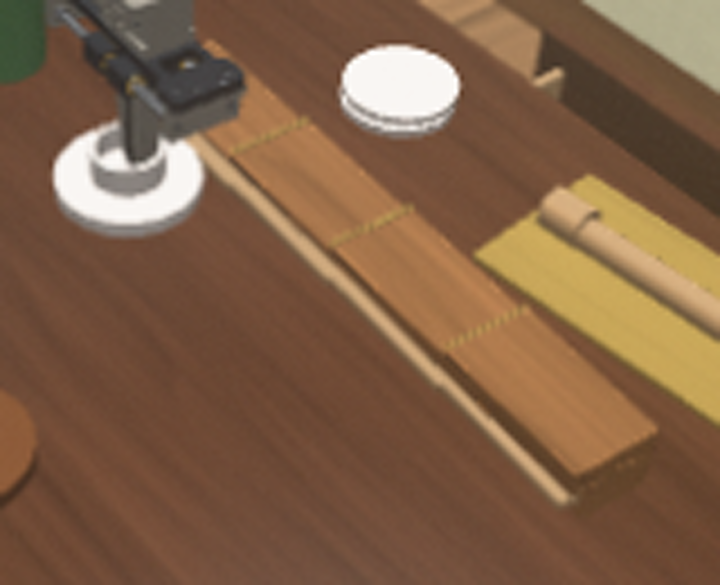

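The pale strip runs along the rack front, from (215,160) to (570,500), and stands at its foremost face. The rim at (203,180) looks to be against it. I locate the strip's lower front edge across the top and side views, which should also give the headroom.

```bash
python3 - <<'E'
from h import *
from scipy.ndimage import gaussian_filter1d
G={}
for n in("top","side"):
    c=ctrl.calibration(n); K,D,R,t=cam(c); im=np.load(n+"0.npz")['p'].astype(np.float32).sum(2)
    for b in(1,2,3,4):
        for h in(0,.006,.012,.018):
            xs=np.arange(-.056,-.02,.0005); out=[]
            for yy in np.linspace(-.045,.045,31):
                W=C0+xs[:,None]*X+((.192-.128*(b-1))+yy)*Y
                uv=cv2.projectPoints(np.c_[W,np.full(len(xs),h)],cv2.Rodrigues(R)[0],t,K,D)[0][:,0].astype(np.float32)
                out.append(cv2.remap(im,uv[:,0],uv[:,1],1)[:,0])
            g=np.gradient(gaussian_filter1d(np.median(out,0),2)); i=g.argmax(); j=g.argmin()
            G[n,b,h]=xs[i]*1000
            if h==.012: print(n,b,np.median(out,0)[::6].astype(int))
for b in(1,2,3,4): print(b,{n:[round(G[n,b,h],1) for h in(0,.006,.012,.018)] for n in("top","side")})
E
```

```text
top 1 [309 301 296 294 294 299 369 528 522 456 459 463]
top 2 [305 314 318 318 314 319 353 498 491 397 439 444]
top 3 [315 306 301 303 315 322 327 474 492 350 425 448]
top 4 [328 321 315 310 312 320 323 437 463 311 352 422]
side 1 [298 296 298 304 317 364 464 563 606 609 579 503]
side 2 [332 332 332 334 337 343 393 501 588 613 589 499]
side 3 [321 327 336 340 339 341 356 422 542 610 602 507]
side 4 [331 327 331 337 336 333 337 367 467 579 614 542]
1 {'top': [np.float64(-34.0), np.float64(-35.5), np.float64(-37.0), np.float64(-38.5)], 'side': [np.float64(-30.0), np.float64(-34.0), np.float64(-38.0), np.float64(-42.0)]}
2 {'top': [np.float64(-33.5), np.float64(-34.5), np.float64(-36.0), np.float64(-37.5)], 'side': [np.float64(-28.0), np.float64(-31.5), np.float64(-35.5), np.float64(-39.5)]}
3 {'top': [np.float64(-33.0), np.float64(-34.5), np.float64(-36.0), np.float64(-37.0)], 'side': [np.float64(-25.5), np.float64(-29.5), np.float64(-33.5), np.float64(-37.5)]}
4 {'top': [np.float64(-32.5), np.float64(-34.0), np.float64(-35.5), np.float64(-37.0)], 'side': [np.float64(-23.5), np.float64(-27.5), np.float64(-31.5), np.float64(-36.0)]}
```

The strip's front face comes out at about -37 mm in my frame in every bay, and contact agrees, so the mouth lies there and bay 1 has refused the rim. Headrooms are roughly 10, 13, 16 and 19 mm. I shift my mouth plane by -7 mm, back off and go to bay 2.

Call:
drive_tool --motion '[[[1,0,0],[0,0,0],1],[[2.4,0,0],[0,0,0],1],[[3.7,0,0],[0,0,0],1],[[3.7,-1,0],[0,0,0],1],[[3.7,-3,0],[0,0,0],1],[[3.7,-5.5,0],[0,0,0],1],[[3.7,-8,0],[0,0,0],1],[[3.7,-10.5,0],[0,0,0],1],[[3.7,-12.3,0],[0,0,0],1],[[3.7,-13.3,0],[0,0,0],1]]'

```text
clock: 8.5
position: [0.5692, 0.0899, 0.0219]
tool_rot: [-180.0, 0.1, 176.4]
contact_force: [0.2, 1.8, 1.3]
grip_width: 0.006
finger_force: 1.0
```

```bash
sed -i 's/return C0-.030\*X/return C0-.037*X/' h.py; python3 -c "
from h import *
saucer('wrist',2,'w6')"
```

```text
clock 8.55 tcp [0.569  0.0887 0.0219] F [-0.4 -0.7 -0. ] yaw 176.31 n 523
saucer [0.5706 0.0991] in bay 2 [-0.0773 -0.0038]
tcp [0.569  0.0887] in bay 2 [-0.0782 -0.0142]
```

Call:
drive_tool --motion '[[[0,0.6,0],[0,0,0],1],[[0,1.1,0],[0,0,0],1],[[-0.8,1.1,0],[0,0,0],1],[[-1.5,1.1,0],[0,0,0],1],[[-2,1.1,0],[0,0,0],1],[[-2.5,1.1,0],[0,0,0],1],[[-2.8,1.1,0],[0,0,0],1],[[-3.1,1.1,0],[0,0,0],1],[[-3.3,1.1,0],[0,0,0],1],[[-3.5,1.1,0],[0,0,0],1]]'

```text
clock: 9.55
position: [0.6007, 0.1012, 0.021]
tool_rot: [-180.0, -0.4, 176.5]
contact_force: [-11.8, 0.3, 8.1]
grip_width: 0.006
finger_force: 5.8
```

```bash
python3 -c "
from h import *
saucer('wrist',2,'w7')"
```

```text
clock 9.60 tcp [0.6006 0.1012 0.021 ] F [-10.    1.    6.4] yaw 176.54 n 514
saucer [0.5897 0.1017] in bay 2 [-0.0584 -0.    ]
tcp [0.6006 0.1012] in bay 2 [-0.0475  0.0001]
```

Bay 2 refuses the rim too, stopping it at -58 mm with about 11 N. On to bay 3.

Call:
drive_tool --motion '[[[1,0,0],[0,0,0],1],[[2.4,0,0],[0,0,0],1],[[3.7,0,0],[0,0,0],1],[[3.7,-1,0],[0,0,0],1],[[3.7,-3,0],[0,0,0],1],[[3.7,-5.7,0],[0,0,0],1],[[3.7,-8.4,0],[0,0,0],1],[[3.7,-11,0],[0,0,0],1],[[3.7,-12.9,0],[0,0,0],1],[[3.7,-13.8,0],[0,0,0],1]]'

```text
clock: 10.6
position: [0.5595, -0.0374, 0.022]
tool_rot: [-180.0, 0.1, 176.3]
contact_force: [-0.1, 1.2, -0.0]
grip_width: 0.004
finger_force: 1.0
```

```bash
python3 -c "
from h import *
saucer('wrist',3,'w8')"
```

```text
clock 10.65 tcp [ 0.5594 -0.038   0.022 ] F [ 0.2 -1.8 -0.8] yaw 176.29 n 522
saucer [ 0.5609 -0.028 ] in bay 3 [-0.0792 -0.0032]
tcp [ 0.5594 -0.038 ] in bay 3 [-0.0801 -0.0134]
```

Call:
drive_tool --motion '[[[0,0.6,0],[0,0,0],1],[[0,1.1,0],[0,0,0],1],[[-0.8,1.1,0],[0,0,0],1],[[-1.5,1.1,0],[0,0,0],1],[[-2,1.1,0],[0,0,0],1],[[-2.5,1.1,0],[0,0,0],1],[[-2.9,1.1,0],[0,0,0],1],[[-3.2,1.1,0],[0,0,0],1],[[-3.5,1.1,0],[0,0,0],1],[[-3.7,1.1,0],[0,0,0],1]]'

```text
clock: 11.65
position: [0.5932, -0.0257, 0.0211]
tool_rot: [180.0, -0.4, 176.5]
contact_force: [-11.1, 0.8, 7.3]
grip_width: 0.002
finger_force: 5.9
```

```bash
python3 -c "
from h import *
saucer('wrist',3,'w9')"
```

```text
clock 11.70 tcp [ 0.5931 -0.0257  0.021 ] F [-9.3 -0.4  6. ] yaw 176.51 n 513
saucer [ 0.5822 -0.0251] in bay 3 [-0.0582  0.001 ]
tcp [ 0.5931 -0.0257] in bay 3 [-0.0472  0.001 ]
```

Bay 3 stops the rim at -58 mm as well, though my rough headroom reading suggested it might fit. A 2 mm calibration bias shifts that height by about 5 mm, so I calibrate the two-view height against the known tread edges before moving on.

```bash
python3 - <<'E'
from h import *
from scipy.ndimage import gaussian_filter1d
def prof(n,b,h,xs,yr=.045):
    c=ctrl.calibration(n); K,D,R,t=cam(c); im=np.load(n+"0.npz")['p'].astype(np.float32).sum(2); out=[]
    for yy in np.linspace(-yr,yr,31):
        W=C0+xs[:,None]*X+((.192-.128*(b-1))+yy)*Y
        uv=cv2.projectPoints(np.c_[W,np.full(len(xs),h)],cv2.Rodrigues(R)[0],t,K,D)[0][:,0].astype(np.float32)
        out.append(cv2.remap(im,uv[:,0],uv[:,1],1)[:,0])
    return gaussian_filter1d(np.median(out,0),1.5)
T=[.042,.047,.052,.057]
for b in(1,2,3,4):
    xs=np.arange(-.06,.05,.0005); r=[]
    for n in("top","side"):
        p=prof(n,b,T[b-1],xs); g=np.gradient(p)
        pk=[(round(xs[i]*1e3,1),int(g[i])) for i in range(1,len(g)-1) if abs(g[i])>5 and abs(g[i])>=abs(g[i-1]) and abs(g[i])>abs(g[i+1])]
        r.append(pk)
    print(b,"top",r[0],"side",r[1])
E
```

```text
1 top [(np.float64(-44.5), 27), (np.float64(-39.0), -13), (np.float64(36.5), -11)] side [(np.float64(-58.0), 18), (np.float64(-44.0), -14), (np.float64(33.0), -8)]
2 top [(np.float64(-44.5), 27), (np.float64(-40.5), -21), (np.float64(-36.0), 7), (np.float64(36.5), -15)] side [(np.float64(-58.5), 18), (np.float64(-46.0), -20), (np.float64(-39.5), 10), (np.float64(33.5), -9)]
3 top [(np.float64(-45.5), 27), (np.float64(-41.0), -28), (np.float64(-37.5), 12), (np.float64(36.0), -15)] side [(np.float64(-58.5), 15), (np.float64(-49.0), -22), (np.float64(-40.5), 14), (np.float64(34.5), -10), (np.float64(44.5), 11), (np.float64(47.0), 15)]
4 top [(np.float64(-46.0), 26), (np.float64(-42.0), -28), (np.float64(-37.0), 17), (np.float64(36.5), -14)] side [(np.float64(-59.0), 11), (np.float64(-52.0), -28), (np.float64(-38.5), 13), (np.float64(34.5), -10)]
```

```bash
python3 - <<'E'
from h import *
a,_=ctrl.snapshot("side"); b,_=ctrl.snapshot("top"); print(ctrl.sense()['contact_force'])
np.savez("b3.npz",side=a,top=b)
A=cv2.resize(a[150:235,270:390],None,fx=6.6,fy=6.6,interpolation=2); B=cv2.resize(b[125:168,225:345],None,fx=6.6,fy=6.6,interpolation=2)
v=np.clip(np.vstack([A[:300],B])*1.4,0,255).astype(np.uint8); print(v.shape); cv2.imwrite("pics/b3.png",v[:,:,::-1])
E
```

```text
[-8.95255111 -0.15945095  5.11200046]
(584, 792, 3)
```

View pics/b3.png

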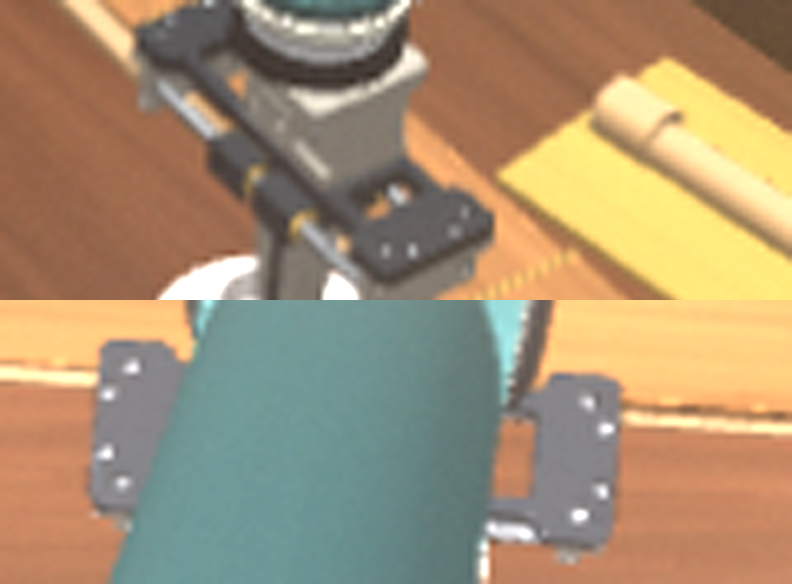

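The arm hides the rim in both views: the gripper covers the strip from about (95,380) to (620,420) in the top half. I press bay 3 a little more, to about 15 N, with a slight sideways wiggle to rule out a snag.

Call:
drive_tool --motion '[[[-0.1,0,0],[0,0,0],1],[[-0.2,0,0],[0,0,0],1],[[-0.2,0.2,0],[0,0,0],1],[[-0.2,0.4,0],[0,0,0],1],[[-0.2,0.2,0],[0,0,0],1],[[-0.2,-0.2,0],[0,0,0],1],[[-0.2,-0.4,0],[0,0,0],1],[[-0.2,-0.2,0],[0,0,0],1],[[-0.2,0,0],[0,0,0],1],[[-0.2,0,0],[0,0,0],1]]'

```text
clock: 12.8
position: [0.5934, -0.026, 0.0206]
tool_rot: [-180.0, -0.6, 176.5]
contact_force: [-12.6, -0.4, 6.0]
grip_width: 0.006
finger_force: 7.3
```

```bash
python3 -c "
from h import *
saucer('wrist',3,'w10')"
```

```text
clock 12.85 tcp [ 0.5933 -0.0261  0.0206] F [-11.8   0.8   6.3] yaw 176.48 n 514
saucer [ 0.5823 -0.0251] in bay 3 [-0.058  0.001]
tcp [ 0.5933 -0.0261] in bay 3 [-0.0469  0.0007]
```

Bay 3 refuses firmly. On to bay 4, where I will feel my way in.

Call:
drive_tool --motion '[[[1,0,0],[0,0,0],1],[[2.4,0,0],[0,0,0],1],[[3.9,0,0],[0,0,0],1],[[3.9,-1,0],[0,0,0],1],[[3.9,-3,0],[0,0,0],1],[[3.9,-5.7,0],[0,0,0],1],[[3.9,-8.4,0],[0,0,0],1],[[3.9,-11,0],[0,0,0],1],[[3.9,-12.9,0],[0,0,0],1],[[3.9,-13.8,0],[0,0,0],1]]'

```text
clock: 13.85
position: [0.5517, -0.1642, 0.022]
tool_rot: [-179.9, 0.1, 176.3]
contact_force: [0.4, 2.7, 1.4]
grip_width: 0.005
finger_force: 1.1
```

```bash
python3 -c "
from h import *
saucer('wrist',4,'w11')"
```

```text
clock 13.90 tcp [ 0.5516 -0.1649  0.022 ] F [-0.6 -0.7 -0.3] yaw 176.30 n 521
saucer [ 0.5531 -0.1548] in bay 4 [-0.0792 -0.0023]
tcp [ 0.5516 -0.1649] in bay 4 [-0.0801 -0.0124]
```

Call:
drive_tool --motion '[[[0,0.6,0],[0,0,0],1],[[0,1.1,0],[0,0,0],1],[[-0.8,1.1,0],[0,0,0],1],[[-1.5,1.1,0],[0,0,0],1],[[-2,1.1,0],[0,0,0],1],[[-2.5,1.1,0],[0,0,0],1],[[-2.9,1.1,0],[0,0,0],1],[[-3.2,1.1,0],[0,0,0],1],[[-3.5,1.1,0],[0,0,0],1],[[-3.7,1.1,0],[0,0,0],1]]'

```text
clock: 14.9
position: [0.5888, -0.1525, 0.0215]
tool_rot: [180.0, 0.0, 176.5]
contact_force: [-1.3, -0.2, 0.5]
grip_width: 0.004
finger_force: 0.7
```

```bash
python3 -c "
from h import *
saucer('wrist',4,'w12')"
```

```text
clock 14.95 tcp [ 0.5892 -0.1526  0.0216] F [-1.7 -0.1 -1. ] yaw 176.51 n 512
saucer [ 0.5785 -0.1522] in bay 4 [-0.054   0.0019]
tcp [ 0.5892 -0.1526] in bay 4 [-0.0433  0.0021]
```

Bay 4 lets the rim in: it is at -54 mm with only sliding force. I advance gently.

Call:
drive_tool --motion '[[[-0.1,0,0],[0,0,0],1],[[-0.2,0,0],[0,0,0],1],[[-0.3,0,0],[0,0,0],1],[[-0.4,0,0],[0,0,0],1],[[-0.5,0,0],[0,0,0],1],[[-0.6,0,0],[0,0,0],1],[[-0.7,0,0],[0,0,0],1],[[-0.8,0,0],[0,0,0],1],[[-0.9,0,0],[0,0,0],1],[[-0.95,0,0],[0,0,0],1]]'

```text
clock: 15.95
position: [0.5983, -0.153, 0.0216]
tool_rot: [180.0, 0.0, 176.5]
contact_force: [-2.2, -0.6, -0.4]
grip_width: 0.003
finger_force: 0.7
```

Call:
drive_tool --motion '[[[-0.03,0,0],[0,0,0],1],[[-0.06,0,0],[0,0,0],1],[[-0.09,0,0],[0,0,0],1],[[-0.12,0,0],[0,0,0],1],[[-0.15,0,0],[0,0,0],1],[[-0.18,0,0],[0,0,0],1],[[-0.21,0,0],[0,0,0],1],[[-0.25,0,0],[0,0,0],1],[[-0.25,0,0],[0,0,0],1],[[-0.25,0,0],[0,0,0],1]]'

```text
clock: 16.95
position: [0.6, -0.1532, 0.0215]
tool_rot: [180.0, -0.1, 176.5]
contact_force: [-4.3, 1.2, 2.1]
grip_width: 0.004
finger_force: 2.0
```

```bash
python3 -c "
from h import *
saucer('wrist',4,'w13')"
```

```text
clock 17.00 tcp [ 0.6    -0.1532  0.0215] F [-5.   0.8  0.8] yaw 176.51 n 500
saucer [ 0.5893 -0.1522] in bay 4 [-0.0433  0.0025]
tcp [ 0.6    -0.1532] in bay 4 [-0.0324  0.0022]
```

Force is rising at -43 mm, so the rim is at the shoulder. I press to about 10 N and hold.

Call:
drive_tool --motion '[[[-0.05,0,0],[0,0,0],1],[[-0.1,0,0],[0,0,0],1],[[-0.15,0,0],[0,0,0],1],[[-0.2,0,0],[0,0,0],1],[[-0.25,0,0],[0,0,0],1],[[-0.3,0,0],[0,0,0],1],[[-0.3,0,0],[0,0,0],1],[[-0.3,0,0],[0,0,0],1],[[-0.3,0,0],[0,0,0],1],[[-0.3,0,0],[0,0,0],1]]'

```text
clock: 18.0
position: [0.6005, -0.1532, 0.0212]
tool_rot: [179.9, -0.4, 176.5]
contact_force: [-11.2, 1.6, 5.8]
grip_width: 0.008
finger_force: 5.3
```

```bash
python3 -c "
from h import *
saucer('wrist',4,'w14')"
```

```text
clock 18.05 tcp [ 0.6005 -0.1532  0.0212] F [-11.4   1.8   6.3] yaw 176.49 n 498
saucer [ 0.5894 -0.1522] in bay 4 [-0.0431  0.0025]
tcp [ 0.6005 -0.1532] in bay 4 [-0.032   0.0023]
```

The rim is home at -43 mm with 11 N. I centre the fingers in the cup, which unloads them, and rise straight up.

Call:
drive_tool --motion '[[[0.3,0,0],[0,0,0],1],[[0.7,0,0],[0,0,0],1],[[1.1,0,0],[0,0,0],1],[[1.3,0,0],[0,0,0],1],[[1.3,0,0],[0,0,0],1],[[1.3,0,-0.5],[0,0,0],1],[[1.3,0,-1.5],[0,0,0],1],[[1.3,0,-3],[0,0,0],1],[[1.3,0,-5],[0,0,0],1],[[1.3,0,-7],[0,0,0],1]]'

```text
clock: 19.05
position: [0.5911, -0.1527, 0.0936]
tool_rot: [-180.0, 0.1, 176.5]
contact_force: [-0.5, 0.2, 0.6]
grip_width: 0.003
finger_force: 0.0
```

Call:
drive_tool --motion '[[[1,0,-2],[0,0,0],1],[[3,0,-4],[0,0,0],1],[[6,0,-6],[0,0,0],1],[[9,0,-8],[0,0,0],1],[[12,0,-10],[0,0,0],1],[[15,0,-10],[0,0,0],1],[[15,0,-10],[0,0,0],1],[[15,0,-10],[0,0,0],1],[[15,0,-10],[0,0,0],1],[[15,0,-10],[0,0,0],1]]'

```text
clock: 20.05
position: [0.4418, -0.1435, 0.1916]
tool_rot: [-180.0, 0.0, 176.5]
contact_force: [-0.3, 0.3, 0.2]
grip_width: 0.006
finger_force: 0.0
```

```bash
python3 - <<'E'
from h import *
s=ctrl.sense(); print(s['clock'],s['position'],s['contact_force'])
a,_=ctrl.snapshot("side"); b,_=ctrl.snapshot("top")
A=cv2.resize(a[170:260,280:400],None,fx=3.3,fy=3.3,interpolation=2); B=cv2.resize(b[110:200,260:380],None,fx=3.3,fy=3.3,interpolation=2)
cv2.imwrite("pics/end.png",np.hstack([A,B])[:,:,::-1])
E
```

```text
20.05 [ 0.44182387 -0.14350739  0.19162454] [-0.26367309  0.26109852  0.23778538]
```

View pics/end.png

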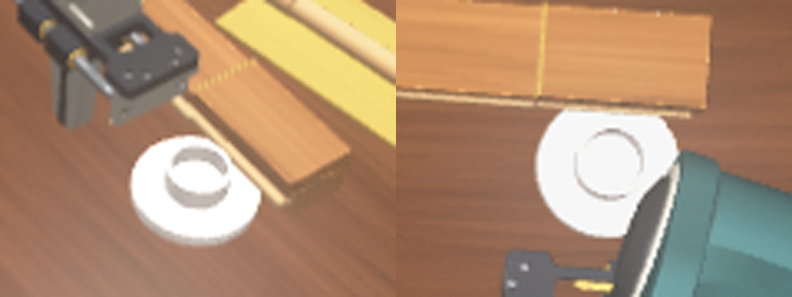

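The saucer lies flat in bay 4, with its rim under the strip and its cup at (609,163), close to the bay's middle. The arm is clear, so I hand the job in.

```bash
python3 -c "
from cell import ctrl
print(ctrl.close_job())"
```

```text
the job is handed in; nothing more can be done
None
```

The saucer is in bay 4: bays 1 to 3 refused the rim at the mouth, bay 4 let it in, and I pressed it against the shoulder at about 11 N, left it flat and handed the job in at about 20 s (no verdict came back; I had shifted my mouth plane 7 mm to match where the rim stopped).

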